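# Stagger the rinsed trays to dry

### The job

The three rinsed trays beside the outdoor sink are stacked straight on top of each other and will not dry. Stagger them: slide the green middle tray lengthwise towards the can crusher until its foot stops at the end lip of the white tray, and have the yellow top tray slid the opposite way on the green one until its foot stops at that tray's end lip, so that each rests on the lip below. Leave the white bottom tray where it stands, and do not disturb the cans, cup, dish and sieve.

Things in the scene. Friction and masses are not known exactly. Their poses are not given: they have to be found in the camera images.
- tray_bottom: White bottom tray, 150 (x) x 220 (y) x 32 mm, walls 8 mm, open top. It stands on four 6 mm rubber feet, so its rim (lip) is 38 mm above the bench. Loose, 1.2 kg. Origin: centre of the tray at bench level; z up, y along its long side (within 0.3 rad of world y).
- tray_middle: Green middle tray, 150 (x) x 220 (y) x 32 mm, walls 8 mm, open top. Foot block centred under it, 126 (x) x 100 (y) x 6 mm, hangs inside the tray below: slides 52 mm along y either way until the foot meets the end lip; 4 mm play in x. Rim 70 mm up. 0.4 kg; slides at 3-12 N, the top tray riding along. Starts within 6 mm of straight. Origin: centre of its floor's underside; axes as white tray.
- tray_top: Yellow top tray, 150 (x) x 220 (y) x 32 mm, walls 8 mm, open top. Foot block centred under it, 126 (x) x 100 (y) x 6 mm, hangs inside the tray below: slides 52 mm along y either way until the foot meets the end lip; 4 mm play in x. Rim 102 mm up. 0.4 kg; pushed alone it slides on the green tray, which stays. Starts within 6 mm of straight. Origin: centre of its floor's underside.
- crusher: Can crusher with a red back plate, steel jaws, a black height knob and a lever, on an upright wooden board on a steel foot 140 x 170 mm, 420 mm high; fixed on the left (+y) or right (-y) side of the bench, its mouth away from the robot. Origin: centre of its foot. It only tells the direction; a washing-up caddy stands on the other side.
- can_a: Empty aluminium can, 66 mm diameter, 115 mm high, standing; origin at the centre of its underside. Bystander.
- can_b: Empty aluminium can, 66 mm diameter, 115 mm high, standing; origin at the centre of its underside. Bystander.
- cup: Stainless steel cup, 76 mm diameter, 85 mm high, standing; origin at the centre of its underside. Bystander.
- dish: Blue ceramic dish, 140 mm diameter, 35 mm high; origin at the centre of its underside. Bystander.
- sieve: Orange plastic sieve, bowl 170 mm diameter, 55 mm high, with a 110 mm handle towards its -x; origin at the centre of the bowl's underside. Bystander.

How it is judged:
By the outcome, as a careful person would: the job done as asked, in the order asked, and still so for the second after the job is handed in, with the robot touching nothing.
It also fails if it takes over 43 s, if anything falls off the work surface, if the arm or the gripper's body presses on something with over 40 N, if the wrist force passes 120 N, or if a joint passes its speed limit or range.

### The arm

A 6-joint arm with a two-finger parallel gripper is mounted at the origin on the work surface. World frame = base frame: x ahead of the robot, y to its left, z up, the work surface at z = 0. Lengths are in m, angles in rad, forces in N, time in s.
With the tool pointing down it reaches from about 0.3 to 0.875 m from the base axis. Payload 6.4 kg.
Tool frame: the origin (TCP) lies between the finger pads; the fingertips stand 8 mm ahead of it and the grasp point (between the pads) lies 11 mm behind it; z points along the fingers, x is the direction in which the jaws open and shut, and the axes are right-handed (so a half turn about z gives the same grasp; the last joint's range is limited). The gripper opens to 85 mm and grips with 20 to 120 N. Pads are 22 mm wide; open, the fingers measure 114 mm over their backs; the gripper's body (76 mm by 85 mm) begins 54 mm behind the grasp point. The pads swing forward as they close: fully open they stand 13 mm farther back than shut.
Start: joints at [1.007, 0.181, 1.607, -0, 1.354, -0.206], TCP at [0.201, 0.539, 0.239] pointing down, gripper open.
Joint ranges: [-2.99, 2.99], [-0.89, 2.07], [0.3, 2.58], [-1.14, 4.28], [0, 2.63], [-3.12, 3.12]. Speed limits (rad/s): [2.57, 2.57, 3.01, 3.14, 3.14, 3.14].

### API

Orientations are given as a unit quaternion [w, x, y, z].
In Python, from bench import ctrl gives the robot as it stands.
- The arm moves only by the tool drive_tool, never from a script. Its argument "commands" is a list of rows, each an object of numbers: "gripper": the closure, from 0 (fully open) to 1 (shut); "dx", "dy", "dz": the shift along the tool's x, y, z in cm; "turn": the turn about the tool's z in degrees. A call has 1 to 20 rows; each row is the pose to reach, as a shift and turn from the pose commanded when the call began, along the tool's axes at that moment; what a row does not reach only later rows make up. A row lasts 1/8 s, in which the tool goes at most 62.5 mm and 10.7 degrees, less where a joint would pass 70% of its speed; a pose out of reach is approached as far as the arm can. A call with a gripper value outside its range is refused whole. The fingers move at their own pace and stop on an object; the grip force is fixed at half the most. Time passes only in rows, so rows that repeat a pose let the fingers close. It gives the time, the measured TCP pose, the force and the opening at its end, in the units of the state.
- ctrl.get_obs(): the state, without advancing time (a new reading comes with each control period).
- ctrl.camera(name): name is "side" or "top" or "wrist"; returns a dict with "image" (480x640x3 uint8, red, green, blue), "mtx" (3x3 intrinsics, pixels), "R" (3x3) and "t" (3): a world point X has camera coordinates R X + t. Camera axes: x right, y down, z forward; pixel columns grow to the right and rows downward; lengths in m; the calibration is good to about 2 mm. A picture is of the moment at which its call begins. There is no depth.
- ctrl.hand_in(): hands the job in, once; it reports no verdict.
The state is a dict: "time_s": time; "q": joint angles; "dq": joint speeds; "joint_efforts": joint torques, N m; "eef_pos": TCP position; "eef_rot": TCP orientation; "wrist_force": force on the tool from outside, world axes, zero at the start; "torque": the same for the moment, N m; "opening": opening from 0.0 (shut) to 1.0 (fully open).
Only numpy, scipy, OpenCV 4.12 (cv2) and the standard library are available. Lean on these libraries where they do the work, as an engineer would, in place of code of your own. Each camera call takes 0.05 s, during which the arm holds its last target.

## Working session

There is one attempt and no reset: what is moved stays moved. The work goes in short steps, Python scripts to look and compute and a tool call to move; the robot and the scene stay as the last step left them, time stands still between calls to the robot, and variables do not carry over. Pictures are saved under pics/ and viewed, and the job is handed in when it is done.

Besides the shell and the picture viewer there is one more tool, called after "Call:" as a command line: name --argument value ..., lists and objects as JSON in quotes. drive_tool: Moves the arm, as the interface text tells. Its arguments: {"type":"object","properties":{"commands":{"type":"array","items":{"type":"object","properties":{"gripper":{"type":"number"},"dx":{"type":"number"},"dy":{"type":"number"},"dz":{"type":"number"},"turn":{"type":"number"}}}}},"required":["commands"]}

```bash
mkdir -p pics; ls; python3 - <<'E'
from bench import ctrl
import cv2,numpy as np
o=ctrl.get_obs();print(o)
for n in("top","side","wrist"):
    c=ctrl.camera(n);cv2.imwrite(f"pics/{n}0.png",c["image"][:,:,::-1]);np.savez(f"pics/{n}0.npz",**c)
    print(n,c["mtx"].tolist(),(-c["R"].T@c["t"]).round(3),c["R"].round(2).tolist())
E
```

```text
pics
{'time_s': 0.0, 'q': array([ 1.00669735e+00,  1.81535625e-01,  1.60800395e+00, -3.08456966e-05,
        1.35383326e+00, -2.06259985e-01]), 'dq': array([ 0.00100377, -0.00063815,  0.0010137 , -0.00073626,  0.00050981,
        0.0006518 ]), 'joint_efforts': array([ 1.14994331e-03, -4.44867110e+01, -3.51338089e+01, -1.58944144e-04,
        9.37525911e-03,  3.46009642e-06]), 'eef_pos': array([0.2010657 , 0.53811444, 0.23838916]), 'eef_rot': array([ 3.60666482e-04,  8.21657963e-01,  5.69980174e-01, -8.13887887e-04]), 'wrist_force': array([-0.60292764, -0.20318221, -0.18015249]), 'torque': array([-0.01575549, -0.0570991 ,  0.0165349 ]), 'opening': 0.9969811574832073}
top [[497.1640560736025, 0.0, 314.23860261068614], [0.0, 497.1640560736025, 240.12462786626384], [0.0, 0.0, 1.0]] [0.487 0.021 1.198] [[0.0, -1.0, 0.03], [-1.0, -0.0, -0.09], [0.09, -0.03, -1.0]]
side [[467.99316938740253, 0.0, 319.48499118057265], [0.0, 467.99316938740253, 233.5098137692679], [0.0, 0.0, 1.0]] [ 0.497 -0.885  0.685] [[0.99, -0.11, -0.01], [-0.07, -0.56, -0.83], [0.08, 0.82, -0.56]]
wrist [[412.9669833100338, 0.0, 318.60728373119156], [0.0, 412.9669833100338, 236.59082418679122], [0.0, 0.0, 1.0]] [0.131 0.563 0.372] [[0.35, 0.94, -0.0], [0.9, -0.33, 0.29], [0.27, -0.1, -0.96]]
```

View pics/top0.png

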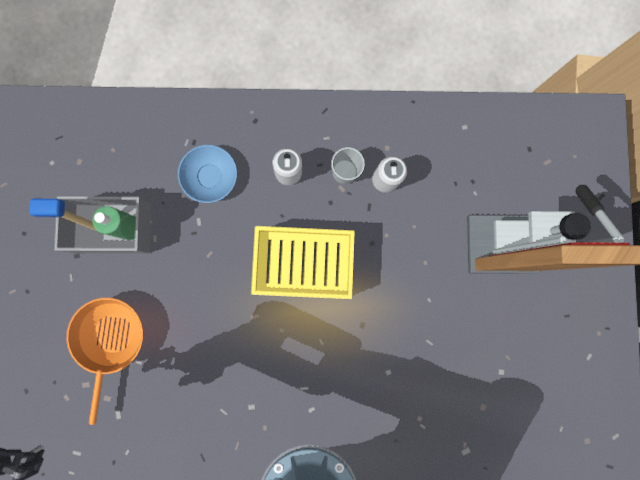

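View pics/side0.png

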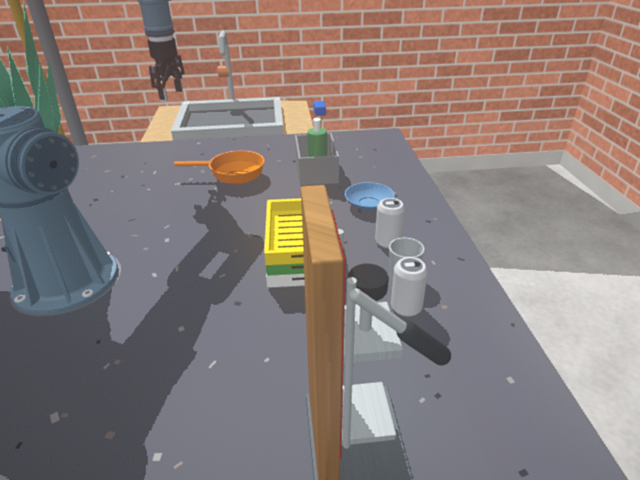

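The crusher is on the right, so −y, in the top view at about (550,240). The stack is at about (303,262), with the cans and cup beyond it at +x. Next I'll measure the stack's edges.

```bash
cat > h.py <<'E'
import cv2,numpy as np
def ray(c,uv,z):
    uv=np.asarray(uv,float).reshape(-1,2)
    d=np.c_[uv,np.ones(len(uv))]@np.linalg.inv(c["mtx"]).T@c["R"]
    C=-c["R"].T@c["t"]; s=(z-C[2])/d[:,2]
    return C+d*s[:,None]
def mask(img,col):
    h=cv2.cvtColor(img,cv2.COLOR_RGB2HSV)
    lo,hi=dict(y=((22,120,60),(34,255,255)),g=((45,100,30),(75,255,255)))[col]
    return cv2.inRange(h,lo,hi)
def proj(c,X):
    p=np.atleast_2d(X)@c["R"].T+c["t"]; p=p@c["mtx"].T; return p[:,:2]/p[:,2:]
E
python3 - <<'E'
from h import *
c=np.load("pics/top0.npz");m=mask(c["image"],"y")
cs,_=cv2.findContours(m,0,2);k=max(cs,key=cv2.contourArea)
P=ray(c,k.reshape(-1,2),.102)[:,:2]
r=cv2.minAreaRect(P.astype(np.float32)*1000);print(r);print(cv2.boxPoints(r))
c=np.load("pics/side0.npz");im=c["image"][:,:,::-1]
cv2.imwrite("pics/sidecrop.png",cv2.resize(im[180:300,240:380],None,fx=5,fy=5,interpolation=cv2.INTER_CUBIC))
E
```

```text
((538.61865234375, 14.842826843261719), (220.1602020263672, 151.03392028808594), 87.51426696777344)
[[458.3985   -91.85848 ]
 [609.29034  -98.40891 ]
 [618.8388   121.544136]
 [467.94696  128.09457 ]]
```

View pics/sidecrop.png

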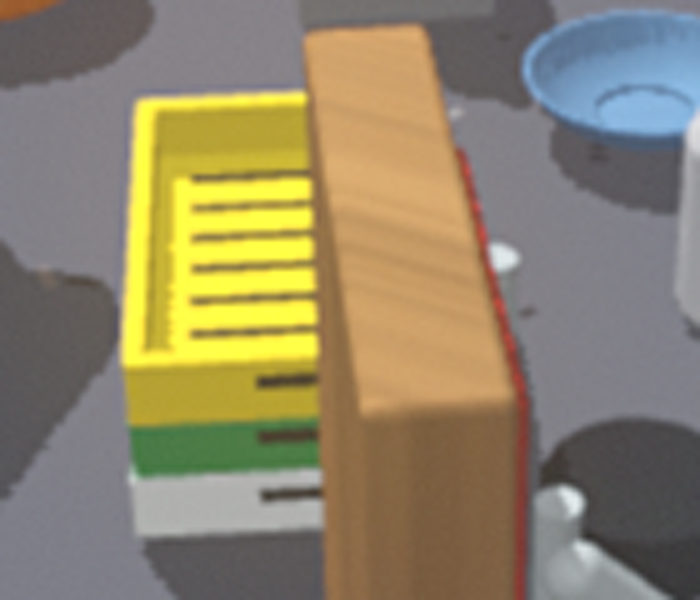

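View pics/wrist0.png

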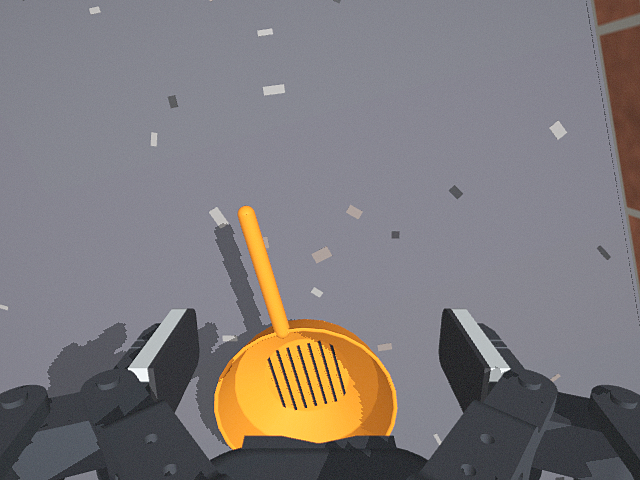

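Side crop: yellow rim corner at crop (122,362), yellow/green boundary (130,428), green/white boundary (134,474), white bottom corner (137,537). Now cast those onto their heights.

```bash
python3 - <<'E'
from h import *
c=np.load("pics/side0.npz")
for n,(u,v),z in(("yrim",(122,362),.102),("y/g",(130,428),.070),("g/w",(134,474),.038),("wbot",(137,537),.006)):
    print(n,ray(c,(240+u/5-.5+.1,180+v/5-.5+.1),z).round(4))
print(proj(c,[[.4584,-.0919,.102]]))
# cans/cup near?  
t=np.load("pics/top0.npz")
for uv,z in(((287,158),.115),((391,166),.115),((347,163),.085),((207,173),.035)): print(ray(t,uv,z).round(3))
R=np.array([0]); from scipy.spatial.transform import Rotation as Q
from bench import ctrl
o=ctrl.get_obs();w,x,y,z=o["eef_rot"];print(Q.from_quat([x,y,z,w]).as_matrix().round(3))
E
```

```text
yrim [[ 0.4593 -0.0895  0.102 ]]
y/g [[ 0.4601 -0.0936  0.07  ]]
g/w [[ 0.4595 -0.0851  0.038 ]]
wbot [[ 0.4583 -0.0897  0.006 ]]
[[263.59477029 252.69787106]]
[[0.768 0.052 0.115]]
[[ 0.752 -0.18   0.115]]
[[ 0.765 -0.085  0.085]]
[[0.75  0.242 0.035]]
[[ 0.35   0.937 -0.001]
 [ 0.937 -0.35  -0.001]
 [-0.001 -0.    -1.   ]]
```

The stack's yaw is about −2.5°, and all three −y ends sit at about −0.09 m. I'll move beside the +y end with the jaw axis across the tray.

Call:
drive_tool --commands '[{"dx": -22.5,"dy": 45.1,"turn": 72,"gripper": 0.5},{"dx": -22.5,"dy": 45.1,"turn": 72,"gripper": 0.5},{"dx": -22.5,"dy": 45.1,"turn": 72,"gripper": 0.5},{"dx": -22.5,"dy": 45.1,"turn": 72,"gripper": 0.5},{"dx": -22.5,"dy": 45.1,"turn": 72,"gripper": 0.5},{"dx": -22.5,"dy": 45.1,"turn": 72,"gripper": 0.5},{"dx": -22.5,"dy": 45.1,"turn": 72,"gripper": 0.5},{"dx": -22.5,"dy": 45.1,"turn": 72,"gripper": 0.5},{"dx": -22.5,"dy": 45.1,"turn": 72,"gripper": 0.5},{"dx": -22.5,"dy": 45.1,"turn": 72,"gripper": 0.5},{"dx": -22.5,"dy": 45.1,"turn": 72,"gripper": 0.5},{"dx": -22.5,"dy": 45.1,"dz": 10,"turn": 72,"gripper": 0.5},{"dx": -22.5,"dy": 45.1,"dz": 10,"turn": 72,"gripper": 0.5},{"dx": -22.5,"dy": 45.1,"dz": 10,"turn": 72,"gripper": 0.5}]'

```text
invalid input at $.commands[0]: expected keys gripper, dx, dy, dz, turn
```

```bash
cat > look.py <<'E'
import sys
from bench import ctrl
from h import *
o=ctrl.get_obs();print(o["time_s"],o["eef_pos"].round(4),o["eef_rot"].round(4),o["wrist_force"].round(2),o["opening"])
for n in sys.argv[2:]:
    c=ctrl.camera(n);f=f"pics/{n}{sys.argv[1]}";cv2.imwrite(f+".png",c["image"][:,:,::-1]);np.savez(f+".npz",**c)
E
python3 look.py 1 wrist side
```

```text
0.15 [0.2011 0.5382 0.2386] [ 3.000e-04  8.217e-01  5.700e-01 -7.000e-04] [ 0.19 -0.19  0.99] 1.0040769294979486
```

View pics/wrist1.png

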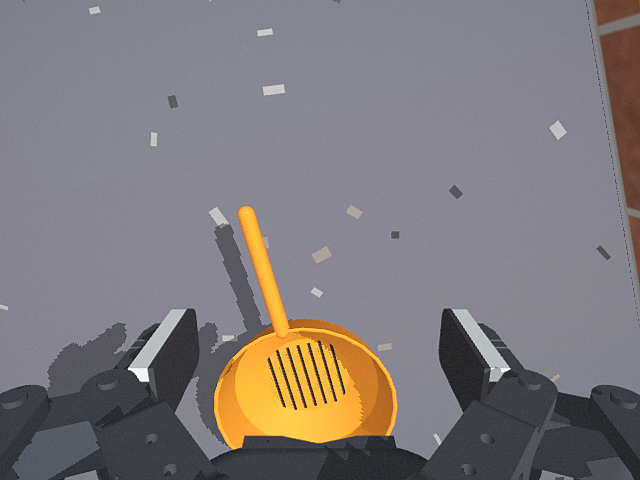

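View pics/side1.png

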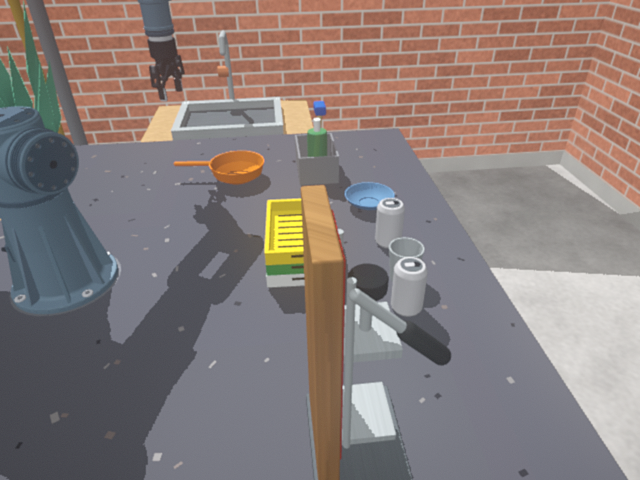

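Call:
drive_tool --commands '[{"dx": -22.5,"dy": 45.1,"dz": 0,"turn": 72,"gripper": 0.5},{"dx": -22.5,"dy": 45.1,"dz": 0,"turn": 72,"gripper": 0.5},{"dx": -22.5,"dy": 45.1,"dz": 0,"turn": 72,"gripper": 0.5},{"dx": -22.5,"dy": 45.1,"dz": 0,"turn": 72,"gripper": 0.5},{"dx": -22.5,"dy": 45.1,"dz": 0,"turn": 72,"gripper": 0.5},{"dx": -22.5,"dy": 45.1,"dz": 0,"turn": 72,"gripper": 0.5},{"dx": -22.5,"dy": 45.1,"dz": 0,"turn": 72,"gripper": 0.5},{"dx": -22.5,"dy": 45.1,"dz": 0,"turn": 72,"gripper": 0.5},{"dx": -22.5,"dy": 45.1,"dz": 0,"turn": 72,"gripper": 0.5},{"dx": -22.5,"dy": 45.1,"dz": 0,"turn": 72,"gripper": 0.5},{"dx": -22.5,"dy": 45.1,"dz": 0,"turn": 72,"gripper": 0.5},{"dx": -22.5,"dy": 45.1,"dz": 10,"turn": 72,"gripper": 0.5},{"dx": -22.5,"dy": 45.1,"dz": 10,"turn": 72,"gripper": 0.5},{"dx": -22.5,"dy": 45.1,"dz": 10,"turn": 72,"gripper": 0.5}]'

```text
time_s: 2.0
eef_pos: [0.5415, 0.171, 0.1363]
eef_rot: [0.0, 1.0, -0.021, -0.004]
wrist_force: [-0.1, 0.2, 0.2]
opening: 0.501
```

```bash
python3 look.py 2 wrist side
```

```text
2.0 [0.5415 0.171  0.1363] [ 4.000e-04  9.998e-01 -2.070e-02 -3.500e-03] [-0.14  0.24  0.23] 0.5010153320199682
```

View pics/wrist2.png

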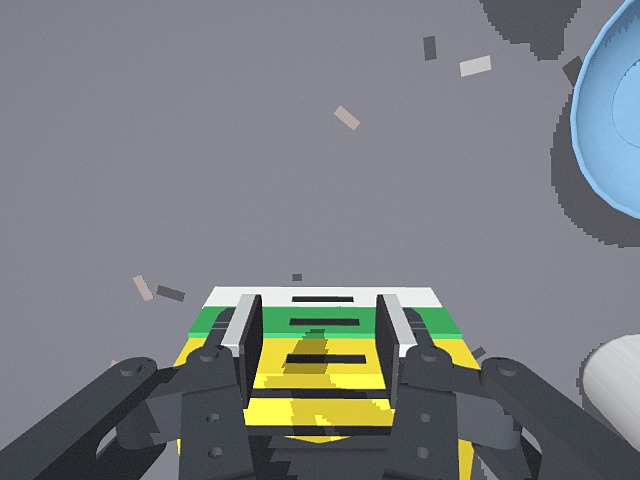

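View pics/side2.png

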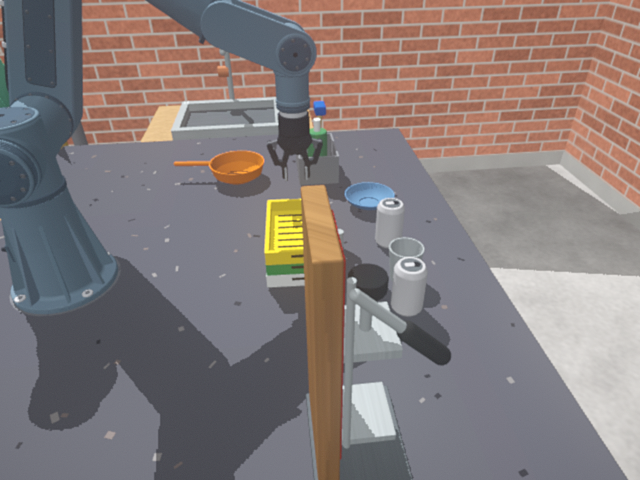

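Wrist view: the +y ends, with white bottom edge at row 288, white/green 307, green/yellow ~335, all within a few mm of flush. Compute the offsets.

```bash
python3 - <<'E'
from h import *
c=np.load("pics/wrist2.npz");im=c["image"]
cv2.imwrite("pics/w2crop.png",cv2.resize(im[280:400,255:385,::-1],None,fx=6,fy=5,interpolation=cv2.INTER_NEAREST)[:600,:780])
for u in(275,370): 
  print(u,[(v,im[v,u].tolist()) for v in list(range(285,292))+list(range(303,311))+list(range(328,345))+list(range(365,380))])
for v,z in((288,.006),(307,.038),(333,.070),(338,.070),(374,.102)): print(v,z,ray(c,(320,v),z).round(4))
E
```

```text
275 [(285, [131, 130, 144]), (286, [158, 159, 166]), (287, [245, 247, 243]), (288, [239, 241, 239]), (289, [236, 238, 235]), (290, [234, 237, 234]), (291, [235, 237, 235]), (303, [235, 237, 236]), (304, [238, 237, 236]), (305, [249, 243, 245]), (306, [188, 214, 195]), (307, [67, 166, 97]), (308, [52, 167, 86]), (309, [57, 165, 92]), (310, [66, 169, 97]), (328, [65, 170, 98]), (329, [61, 169, 95]), (330, [61, 167, 94]), (331, [64, 168, 92]), (332, [56, 159, 89]), (333, [88, 224, 134]), (334, [88, 222, 135]), (335, [84, 218, 131]), (336, [83, 220, 135]), (337, [60, 218, 140]), (338, [223, 219, 78]), (339, [247, 222, 57]), (340, [241, 220, 56]), (341, [240, 220, 58]), (342, [240, 221, 59]), (343, [240, 221, 60]), (344, [240, 221, 62]), (365, [240, 220, 57]), (366, [238, 219, 54]), (367, [239, 220, 58]), (368, [240, 221, 59]), (369, [240, 221, 61]), (370, [239, 221, 61]), (371, [239, 220, 57]), (372, [236, 215, 53]), (373, [255, 232, 66]), (374, [255, 255, 81]), (375, [255, 255, 89]), (376, [230, 208, 60]), (377, [217, 198, 49]), (378, [220, 201, 51]), (379, [220, 202, 52])]
370 [(285, [
[... 551 characters left out ...]
37, [73, 218, 134]), (338, [124, 218, 121]), (339, [255, 221, 60]), (340, [244, 220, 51]), (341, [240, 222, 62]), (342, [240, 221, 58]), (343, [239, 220, 54]), (344, [239, 220, 55]), (365, [238, 219, 55]), (366, [240, 220, 59]), (367, [240, 222, 63]), (368, [238, 219, 54]), (369, [239, 219, 58]), (370, [240, 221, 63]), (371, [239, 219, 60]), (372, [239, 218, 57]), (373, [234, 212, 46]), (374, [255, 255, 71]), (375, [255, 255, 88]), (376, [255, 255, 75]), (377, [255, 255, 84]), (378, [255, 255, 81]), (379, [255, 255, 83])]
288 0.006 [[0.5397 0.1265 0.006 ]]
307 0.038 [[0.5399 0.128  0.038 ]]
333 0.07 [[0.54   0.1284 0.07  ]]
338 0.07 [[0.5399 0.1253 0.07  ]]
374 0.102 [[0.5399 0.1251 0.102 ]]
```

View pics/w2crop.png

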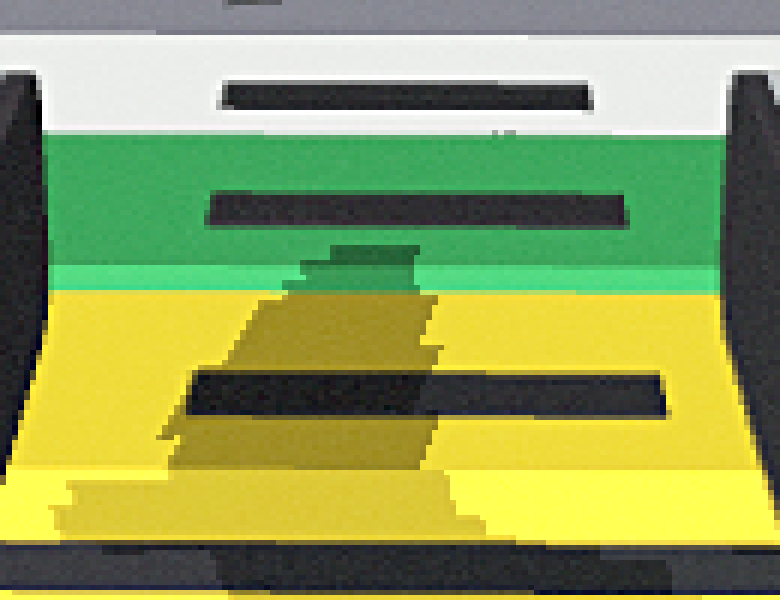

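Call:
drive_tool --commands '[{"dx": 0,"dy": 0,"dz": 4.5,"turn": 0,"gripper": 0.5},{"dx": 0,"dy": 0,"dz": 8.5,"turn": 0,"gripper": 0.5},{"dx": 0,"dy": 0,"dz": 8.5,"turn": 0,"gripper": 0.5},{"dx": 0,"dy": 0,"dz": 8.5,"turn": 0,"gripper": 0.5}]'

```text
time_s: 2.6
eef_pos: [0.5471, 0.1704, 0.0572]
eef_rot: [-0.0, 1.0, -0.022, 0.002]
wrist_force: [0.9, 0.1, 0.4]
opening: 0.502
```

```bash
python3 look.py 3 wrist
```

```text
2.6 [0.5471 0.1704 0.0572] [-2.000e-04  9.998e-01 -2.160e-02  2.100e-03] [0.87 0.14 0.44] 0.5021650307154453
```

View pics/wrist3.png

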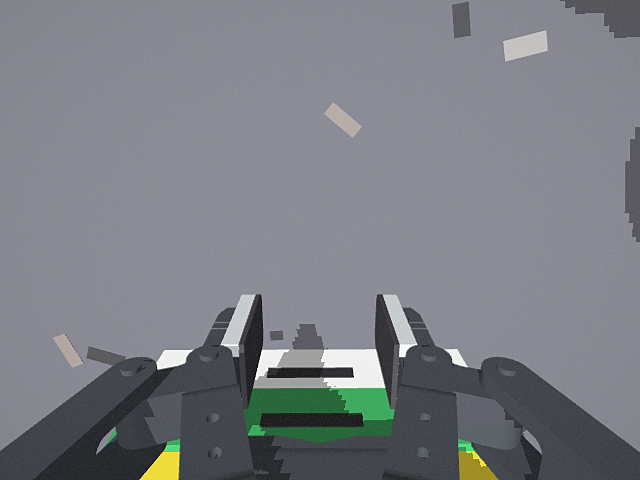

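Call:
drive_tool --commands '[{"dx": 0,"dy": 1.0,"dz": 0,"turn": 0,"gripper": 0.5},{"dx": 0,"dy": 2.0,"dz": 0,"turn": 0,"gripper": 0.5},{"dx": 0,"dy": 2.5,"dz": 0,"turn": 0,"gripper": 0.5},{"dx": 0,"dy": 2.8,"dz": 0,"turn": 0,"gripper": 0.5},{"dx": 0,"dy": 3.1,"dz": 0,"turn": 0,"gripper": 0.5},{"dx": 0,"dy": 3.4,"dz": 0,"turn": 0,"gripper": 0.5},{"dx": 0,"dy": 3.7,"dz": 0,"turn": 0,"gripper": 0.5},{"dx": 0,"dy": 4.0,"dz": 0,"turn": 0,"gripper": 0.5}]'

```text
time_s: 3.65
eef_pos: [0.5432, 0.1302, 0.0543]
eef_rot: [-0.0, 1.0, -0.022, 0.0]
wrist_force: [0.7, 4.8, 0.3]
opening: 0.498
```

```bash
python3 look.py 4 wrist
```

```text
3.65 [0.5432 0.1302 0.0543] [-2.000e-04  9.998e-01 -2.170e-02  0.000e+00] [0.71 4.79 0.29] 0.49764528111679457
```

View pics/wrist4.png

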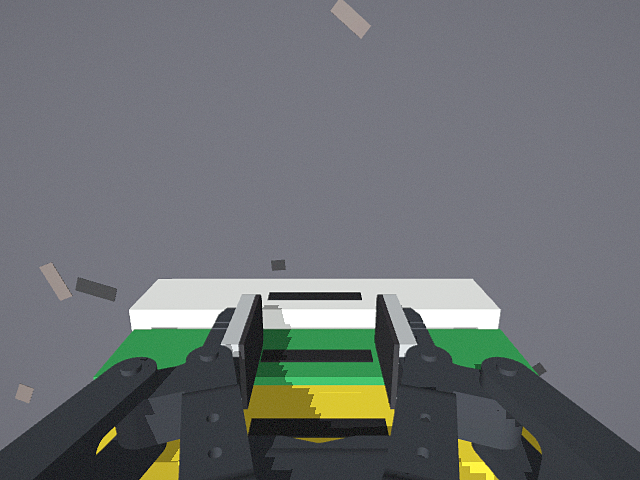

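Green slides with yellow riding, and the white rim shows at rows 309–329. Push force is about 5 N. Measure the end positions.

```bash
cat > ends.py <<'E'
import sys
from h import *
c=np.load(f"pics/wrist{sys.argv[1]}.npz")
for a in sys.argv[2:]:
    u,v,z=map(float,a.split(",")); print(a,ray(c,(u,v),z).round(4))
E
python3 - <<'E'
from h import *
im=np.load("pics/wrist4.npz")["image"]
for u in(200,320): print(u,[(v,*im[v,u].tolist()) for v in list(range(276,283))+list(range(305,313))+list(range(324,334))+list(range(370,392))])
E
python3 ends.py 4 320,279,.006 320,308,.038 320,328,.038 200,328,.038 320,386,.07
```

```text
200 [(276, 113, 112, 125), (277, 107, 108, 119), (278, 138, 140, 147), (279, 223, 226, 222), (280, 217, 219, 217), (281, 215, 218, 214), (282, 216, 217, 216), (305, 214, 216, 214), (306, 214, 216, 212), (307, 215, 218, 215), (308, 211, 212, 210), (309, 226, 229, 226), (310, 255, 255, 255), (311, 255, 255, 255), (312, 255, 255, 255), (324, 255, 255, 255), (325, 255, 255, 255), (326, 255, 255, 255), (327, 231, 230, 230), (328, 183, 190, 185), (329, 67, 148, 83), (330, 46, 146, 76), (331, 48, 146, 77), (332, 58, 150, 82), (333, 54, 150, 81), (370, 57, 61, 66), (371, 54, 56, 58), (372, 56, 59, 64), (373, 52, 50, 58), (374, 56, 58, 65), (375, 56, 61, 66), (376, 56, 60, 64), (377, 54, 58, 62), (378, 55, 57, 65), (379, 56, 59, 65), (380, 54, 63, 67), (381, 52, 54, 62), (382, 49, 52, 60), (383, 53, 55, 62), (384, 59, 61, 67), (385, 57, 62, 68), (386, 55, 61, 64), (387, 50, 55, 63), (388, 62, 66, 70), (389, 59, 59, 69), (390, 46, 46, 52), (391, 48, 48, 52)]
320 [(276, 122, 121, 129), (277, 112, 112, 122), (278, 140, 140, 147), (279, 224, 225, 223), (280, 216, 220, 218), (281, 217, 218, 215), 
[... 351 characters left out ...]
1, 51, 147, 79), (332, 53, 148, 81), (333, 60, 151, 81), (370, 49, 147, 81), (371, 53, 150, 85), (372, 53, 149, 81), (373, 43, 147, 76), (374, 52, 149, 77), (375, 52, 147, 78), (376, 45, 140, 74), (377, 72, 200, 113), (378, 70, 200, 113), (379, 69, 197, 113), (380, 69, 197, 112), (381, 61, 195, 107), (382, 71, 196, 109), (383, 64, 197, 113), (384, 50, 196, 119), (385, 200, 196, 66), (386, 226, 199, 42), (387, 221, 200, 48), (388, 220, 201, 51), (389, 221, 203, 55), (390, 220, 202, 53), (391, 218, 198, 49)]
320,279,.006 [[0.5436 0.127  0.006 ]]
320,308,.038 [[0.5435 0.1279 0.038 ]]
320,328,.038 [[0.5431 0.1189 0.038 ]]
200,328,.038 [[0.4943 0.1211 0.038 ]]
320,386,.07 [[0.5428 0.1151 0.07  ]]
```

Call:
drive_tool --commands '[{"dx": 0,"dy": 0.3,"dz": 0,"turn": 0,"gripper": 0.5},{"dx": 0,"dy": 0.6,"dz": 0,"turn": 0,"gripper": 0.5},{"dx": 0,"dy": 0.9,"dz": 0,"turn": 0,"gripper": 0.5},{"dx": 0,"dy": 1.2,"dz": 0,"turn": 0,"gripper": 0.5},{"dx": 0,"dy": 1.5,"dz": 0,"turn": 0,"gripper": 0.5},{"dx": 0,"dy": 1.8,"dz": 0,"turn": 0,"gripper": 0.5},{"dx": 0,"dy": 2.1,"dz": 0,"turn": 0,"gripper": 0.5},{"dx": 0,"dy": 2.4,"dz": 0,"turn": 0,"gripper": 0.5},{"dx": 0,"dy": 2.7,"dz": 0,"turn": 0,"gripper": 0.5},{"dx": 0,"dy": 3.0,"dz": 0,"turn": 0,"gripper": 0.5},{"dx": 0,"dy": 3.3,"dz": 0,"turn": 0,"gripper": 0.5},{"dx": 0,"dy": 3.6,"dz": 0,"turn": 0,"gripper": 0.5},{"dx": 0,"dy": 3.75,"dz": 0,"turn": 0,"gripper": 0.5},{"dx": 0,"dy": 3.75,"dz": 0,"turn": 0,"gripper": 0.5}]'

```text
time_s: 5.45
eef_pos: [0.5416, 0.0921, 0.0543]
eef_rot: [0.0, 1.0, -0.022, -0.0]
wrist_force: [0.1, 3.0, 0.6]
opening: 0.498
```

```bash
python3 look.py 5 wrist
```

```text
5.45 [0.5416 0.0921 0.0543] [ 2.000e-04  9.998e-01 -2.180e-02 -1.000e-04] [0.14 3.05 0.58] 0.4978758878002269
```

View pics/wrist5.png

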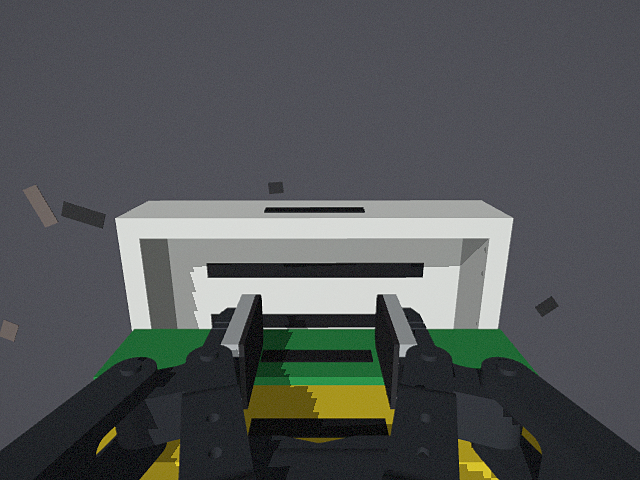

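```bash
python3 - <<'E'
from h import *
im=np.load("pics/wrist5.npz")["image"]
for u in(180,320): print(u,[(v,*im[v,u].tolist()) for v in list(range(198,204))+list(range(214,222))+list(range(325,333))])
E
python3 ends.py 5 320,200,.006 320,217,.038 320,328.5,.038
```

```text
180 [(198, 82, 84, 91), (199, 70, 67, 77), (200, 120, 124, 124), (201, 169, 169, 168), (202, 163, 164, 161), (203, 166, 168, 165), (214, 163, 165, 163), (215, 164, 167, 164), (216, 166, 166, 165), (217, 156, 158, 155), (218, 207, 209, 206), (219, 217, 219, 216), (220, 216, 220, 217), (221, 216, 219, 216), (325, 149, 151, 150), (326, 148, 151, 147), (327, 154, 151, 151), (328, 136, 147, 140), (329, 40, 103, 54), (330, 27, 102, 51), (331, 28, 104, 53), (332, 38, 107, 57)]
320 [(198, 76, 78, 86), (199, 72, 74, 81), (200, 125, 126, 129), (201, 172, 176, 172), (202, 168, 171, 167), (203, 167, 169, 166), (214, 169, 171, 168), (215, 166, 165, 165), (216, 164, 165, 163), (217, 154, 157, 155), (218, 220, 222, 218), (219, 216, 218, 216), (220, 215, 217, 215), (221, 215, 217, 214), (325, 30, 28, 36), (326, 12, 9, 19), (327, 89, 86, 86), (328, 215, 223, 217), (329, 72, 120, 80), (330, 18, 100, 47), (331, 40, 109, 55), (332, 34, 109, 53)]
320,200,.006 [[0.5437 0.1272 0.006 ]]
320,217,.038 [[0.5435 0.1274 0.038 ]]
320,328.5,.038 [[0.5415 0.0806 0.038 ]]
```

Call:
drive_tool --commands '[{"dx": 0,"dy": 0.1,"dz": 0,"turn": 0,"gripper": 0.5},{"dx": 0,"dy": 0.2,"dz": 0,"turn": 0,"gripper": 0.5},{"dx": 0,"dy": 0.3,"dz": 0,"turn": 0,"gripper": 0.5}]'

```text
time_s: 5.88
eef_pos: [0.5415, 0.0895, 0.0543]
eef_rot: [-0.0, 1.0, -0.022, -0.0]
wrist_force: [0.4, 4.9, 0.4]
opening: 0.499
```

Call:
drive_tool --commands '[{"dx": 0,"dy": 0.1,"dz": 0,"turn": 0,"gripper": 0.5},{"dx": 0,"dy": 0.2,"dz": 0,"turn": 0,"gripper": 0.5}]'

```text
time_s: 6.12
eef_pos: [0.5414, 0.0874, 0.0543]
eef_rot: [-0.0, 1.0, -0.022, -0.0]
wrist_force: [-0.0, 5.9, -0.1]
opening: 0.501
```

Call:
drive_tool --commands '[{"dx": 0,"dy": 0.05,"dz": 0,"turn": 0,"gripper": 0.5},{"dx": 0,"dy": 0.1,"dz": 0,"turn": 0,"gripper": 0.5}]'

```text
time_s: 6.38
eef_pos: [0.5414, 0.0869, 0.0543]
eef_rot: [-0.0, 1.0, -0.022, 0.0]
wrist_force: [0.1, 9.4, 0.6]
opening: 0.499
```

Call:
drive_tool --commands '[{"dx": 0,"dy": 0.05,"dz": 0,"turn": 0,"gripper": 0.5},{"dx": 0,"dy": 0.05,"dz": 0,"turn": 0,"gripper": 0.5}]'

```text
time_s: 6.62
eef_pos: [0.5413, 0.0869, 0.0543]
eef_rot: [-0.001, 1.0, -0.022, 0.0]
wrist_force: [0.7, 8.6, 0.4]
opening: 0.499
```

```bash
python3 look.py 6 wrist; python3 - <<'E'
from h import *
im=np.load("pics/wrist6.npz")["image"]
for u in(180,320): print(u,[(v,*im[v,u].tolist()) for v in list(range(180,204))+list(range(204,215))+list(range(325,333))])
E
```

```text
6.625 [0.5413 0.0869 0.0543] [-7.000e-04  9.998e-01 -2.180e-02  0.000e+00] [0.75 8.57 0.43] 0.4993803370228641
180 [(180, 82, 82, 87), (181, 82, 82, 90), (182, 84, 84, 92), (183, 81, 82, 91), (184, 81, 82, 90), (185, 81, 84, 91), (186, 78, 83, 89), (187, 80, 80, 89), (188, 69, 72, 77), (189, 151, 150, 149), (190, 169, 169, 168), (191, 165, 168, 165), (192, 168, 171, 167), (193, 163, 164, 163), (194, 163, 164, 163), (195, 167, 167, 166), (196, 161, 164, 162), (197, 165, 165, 163), (198, 167, 170, 167), (199, 160, 161, 158), (200, 167, 169, 167), (201, 167, 168, 166), (202, 163, 166, 163), (203, 159, 160, 159), (204, 177, 178, 175), (205, 219, 223, 219), (206, 218, 222, 216), (207, 217, 219, 215), (208, 218, 220, 216), (209, 218, 219, 218), (210, 218, 220, 218), (211, 214, 217, 212), (212, 217, 219, 216), (213, 217, 220, 217), (214, 218, 219, 216), (325, 148, 151, 149), (326, 149, 155, 152), (327, 153, 153, 151), (328, 164, 157, 161), (329, 56, 109, 67), (330, 26, 101, 49), (331, 35, 109, 54), (332, 29, 103, 47)]
320 [(180, 80, 82, 86), (181, 81, 85, 90), (182, 79, 81, 90), (183, 78, 79, 88), (184, 81, 82, 89), (185, 82, 82, 89), (186, 83, 83, 89), (187, 80, 81, 88), (188, 66, 68, 74), (189, 177, 177, 173), (190, 168, 170, 166), (191, 166, 167, 166), (192, 165, 169, 165), (193, 175, 176, 173), (194, 149, 150, 149), (195, 41, 43, 44), (196, 9, 16, 17), (197, 19, 10, 17), (198, 25, 23, 24), (199, 64, 66, 66), (200, 178, 179, 176), (201, 168, 170, 166), (202, 161, 164, 162), (203, 162, 162, 160), (204, 189, 193, 188), (205, 219, 222, 218), (206, 216, 221, 217), (207, 216, 220, 215), (208, 218, 220, 216), (209, 216, 218, 216), (210, 217, 219, 216), (211, 218, 221, 218), (212, 214, 218, 215), (213, 216, 219, 216), (214, 215, 220, 215), (325, 215, 217, 213), (326, 219, 220, 216), (327, 224, 224, 224), (328, 201, 206, 199), (329, 65, 114, 76), (330, 24, 101, 44), (331, 35, 106, 55), (332, 29, 105, 49)]
```

```bash
python3 ends.py 6 320,188.5,.006 320,203.7,.038 320,328.5,.038 180,203.7,.038 180,328.6,.038
```

```text
320,188.5,.006 [[0.5436 0.1272 0.006 ]]
320,203.7,.038 [[0.5435 0.1273 0.038 ]]
320,328.5,.038 [[0.5412 0.0754 0.038 ]]
180,203.7,.038 [[0.4915 0.1296 0.038 ]]
180,328.6,.038 [[0.4842 0.0779 0.038 ]]
```

View pics/wrist6.png

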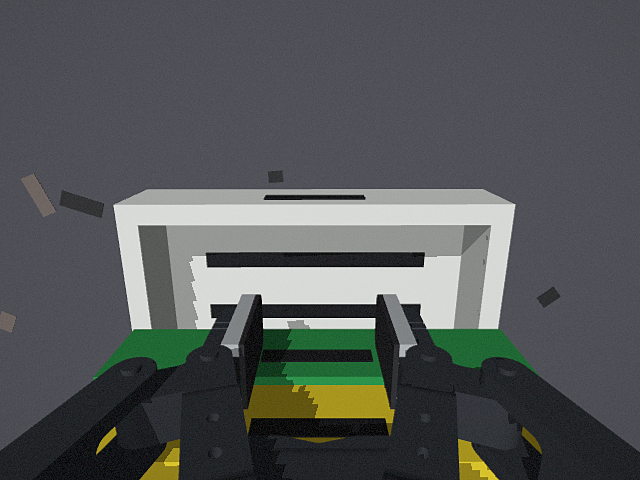

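Green is at its stop: 51.9 mm of travel, force up from 5 to 9 N with no further motion, and white is still at 0.127. Before going to the −y side I'll check the clearance to the crusher.

```bash
python3 - <<'E'
from h import *
c=np.load("pics/top0.npz")
print("foot",ray(c,[(468,215),(468,272)],0).round(3).tolist(),"board",ray(c,[(478,266),(478,262)],.42).round(3).tolist(), ray(c,[(576,226),(583,188)],.4).round(3).tolist())
s=np.load("pics/side0.npz")
print("board top side view",ray(s,[(303,190),(325,186),(312,262),(343,258)],.42).round(3).tolist())
w=np.load("pics/wrist6.npz");print(-w["R"].T@w["t"])
E
```

```text
foot [[0.659, -0.39, 0.0], [0.52, -0.386, 0.0]] board [[0.518, -0.259, 0.42], [0.524, -0.26, 0.42]] [[0.585, -0.431, 0.4], [0.648, -0.445, 0.4]]
board top side view [[0.526, -0.408, 0.42], [0.553, -0.401, 0.42], [0.524, -0.544, 0.42], [0.553, -0.542, 0.42]]
[0.54420014 0.16010246 0.18829263]
```

Call:
drive_tool --commands '[{"dx": 0,"dy": -1.0,"dz": 0,"turn": 0,"gripper": 0.5},{"dx": 0,"dy": -3.0,"dz": 0,"turn": 0,"gripper": 0.5},{"dx": 0,"dy": -3.0,"dz": -5,"turn": 0,"gripper": 0.5},{"dx": 0,"dy": -3.0,"dz": -11,"turn": 0,"gripper": 0.5},{"dx": 0,"dy": 2,"dz": -11,"turn": 10,"gripper": 0.5},{"dx": 0,"dy": 7,"dz": -11,"turn": 20,"gripper": 0.5},{"dx": 0,"dy": 12,"dz": -11,"turn": 30,"gripper": 0.5},{"dx": 0,"dy": 17,"dz": -11,"turn": 40,"gripper": 0.5},{"dx": 0,"dy": 22,"dz": -11,"turn": 50,"gripper": 0.5},{"dx": 0,"dy": 26,"dz": -11,"turn": 60,"gripper": 0.5},{"dx": 0,"dy": 27.8,"dz": -11,"turn": 70,"gripper": 0.5},{"dx": 0,"dy": 27.8,"dz": -11,"turn": 80,"gripper": 0.5}]'

```text
time_s: 8.18
eef_pos: [0.5293, -0.1929, 0.1642]
eef_rot: [0.0, 0.749, -0.662, 0.0]
wrist_force: [-0.5, -0.5, 0.1]
opening: 0.499
```

Call:
drive_tool --commands '[{"dx": 0,"dy": 0,"dz": 0,"turn": 10,"gripper": 0.5},{"dx": 0,"dy": 0,"dz": 0,"turn": 20,"gripper": 0.5},{"dx": 0,"dy": 0,"dz": 0,"turn": 30,"gripper": 0.5},{"dx": 0,"dy": 0,"dz": 0,"turn": 40,"gripper": 0.5},{"dx": 0,"dy": 0,"dz": 0,"turn": 50,"gripper": 0.5},{"dx": 0,"dy": 0,"dz": 0,"turn": 60,"gripper": 0.5},{"dx": 0,"dy": 0,"dz": 0,"turn": 70,"gripper": 0.5},{"dx": 0,"dy": 0,"dz": 0,"turn": 80,"gripper": 0.5},{"dx": 0,"dy": 0,"dz": 0,"turn": 90,"gripper": 0.5},{"dx": 0,"dy": 0,"dz": 0,"turn": 100,"gripper": 0.5},{"dx": 0,"dy": 0,"dz": 0,"turn": 100,"gripper": 0.5}]'

```text
time_s: 9.55
eef_pos: [0.5295, -0.1912, 0.1642]
eef_rot: [-0.0, 0.021, 1.0, -0.0]
wrist_force: [0.1, 0.2, -0.2]
opening: 0.502
```

```bash
python3 look.py 7 wrist top
```

```text
9.55 [ 0.5295 -0.1912  0.1642] [-2.000e-04  2.080e-02  9.998e-01 -2.000e-04] [ 0.09  0.2  -0.19] 0.5016202533628445
```

View pics/wrist7.png

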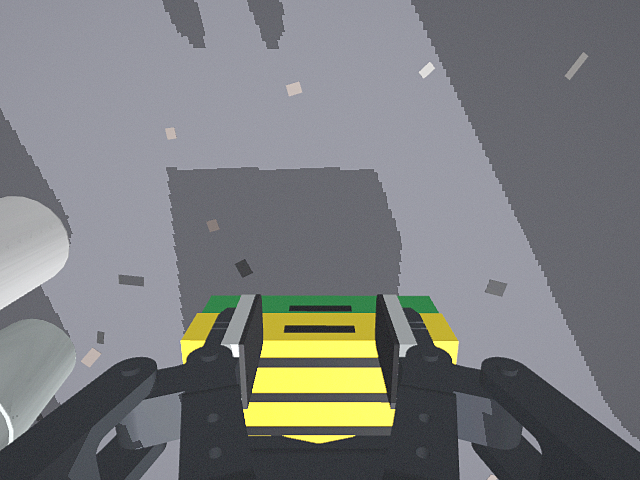

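View pics/top7.png

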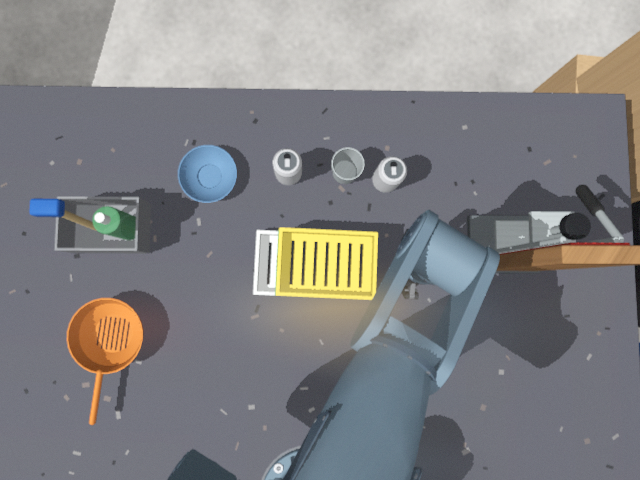

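Green and yellow shifted toward the crusher, with the white end exposed at (265,262) in the top view. Wrist view: green/yellow edge at row ~313, yellow rim ~340. Lower to the yellow's height.

Call:
drive_tool --commands '[{"dx": 0,"dy": 0,"dz": 4,"turn": 0,"gripper": 0.5},{"dx": 0,"dy": 0,"dz": 7.8,"turn": 0,"gripper": 0.5},{"dx": 0,"dy": 0,"dz": 7.8,"turn": 0,"gripper": 0.5},{"dx": 0,"dy": 0,"dz": 7.8,"turn": 0,"gripper": 0.5}]'

```text
time_s: 10.15
eef_pos: [0.53, -0.1921, 0.0875]
eef_rot: [0.001, 0.021, 1.0, -0.0]
wrist_force: [-0.8, -0.4, 0.1]
opening: 0.499
```

```bash
python3 ends.py 7 320,313,.07 320,340,.102 320,296,.038; python3 look.py 8 wrist
```

```text
320,313,.07 [[ 0.5304 -0.148   0.07  ]]
320,340,.102 [[ 0.5304 -0.1486  0.102 ]]
320,296,.038 [[ 0.5304 -0.1444  0.038 ]]
10.15 [ 0.53   -0.1921  0.0875] [ 6.000e-04  2.120e-02  9.998e-01 -4.000e-04] [-0.77 -0.39  0.08] 0.49892247560645997
```

View pics/wrist8.png

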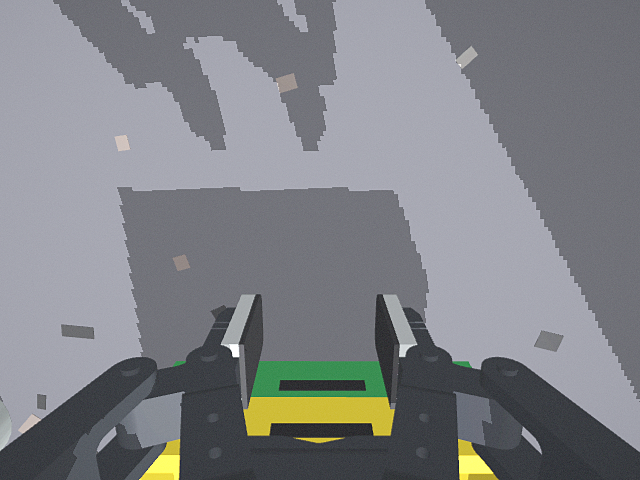

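Call:
drive_tool --commands '[{"dx": 0,"dy": 1.3,"dz": 0,"turn": 0,"gripper": 0.5},{"dx": 0,"dy": 2.4,"dz": 0,"turn": 0,"gripper": 0.5},{"dx": 0,"dy": 2.8,"dz": 0,"turn": 0,"gripper": 0.5},{"dx": 0,"dy": 3.1,"dz": 0,"turn": 0,"gripper": 0.5},{"dx": 0,"dy": 3.4,"dz": 0,"turn": 0,"gripper": 0.5},{"dx": 0,"dy": 3.7,"dz": 0,"turn": 0,"gripper": 0.5},{"dx": 0,"dy": 4.0,"dz": 0,"turn": 0,"gripper": 0.5},{"dx": 0,"dy": 4.3,"dz": 0,"turn": 0,"gripper": 0.5},{"dx": 0,"dy": 4.6,"dz": 0,"turn": 0,"gripper": 0.5}]'

```text
time_s: 11.32
eef_pos: [0.5313, -0.1458, 0.0864]
eef_rot: [0.0, 0.022, 1.0, -0.0]
wrist_force: [0.2, -3.1, 0.1]
opening: 0.504
```

```bash
python3 look.py 9 wrist
```

```text
11.325 [ 0.5313 -0.1458  0.0864] [ 1.000e-04  2.190e-02  9.998e-01 -1.000e-04] [ 0.21 -3.06  0.07] 0.504224371379743
```

View pics/wrist9.png

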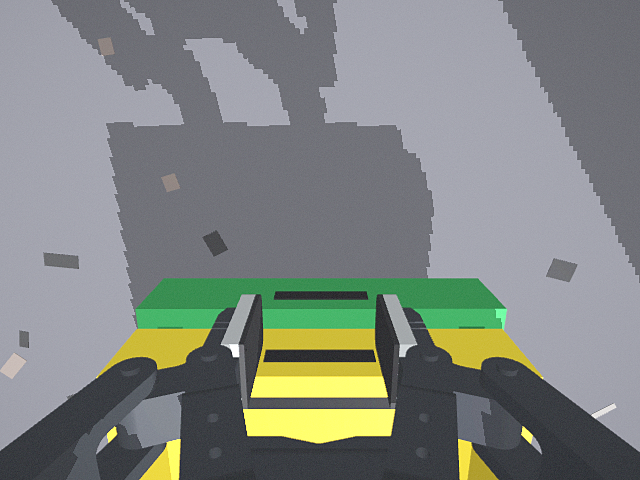

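Yellow slides, the green rim shows at rows 309–328, and force is 3 N. Measure and continue.

```bash
cat > meas.py <<'E'
import sys
from h import *
c=np.load(f"pics/wrist{sys.argv[1]}.npz");im=c["image"].astype(int)
# colour transitions down given columns
for u in(180,320,460):
    col=im[120:335,u]; 
    g=(col[:,1]-col[:,0]>40); y=(col[:,0]-col[:,2]>50)&~g
    w=np.abs(np.diff(col[:,1]))
    gi=np.where(g)[0]; yi=np.where(y)[0]
    top=gi.min()+120
    br=[v for v in range(top+3,330) if im[v+1,u,1]-im[v-1,u,1]>30]
    b=br[0] if br else -1; ye=yi.min()+120 if len(yi) else -1
    print(u,"green low",top,ray(c,(u,top-.5),.038).round(4)[0],"rim",b,ray(c,(u,b),.07).round(4)[0],"yellow",ye,ray(c,(u,ye-.5),.07).round(4)[0])
E
python3 meas.py 9
```

```text
180 green low 278 [ 0.5972 -0.148   0.038 ] rim 308 [ 0.5868 -0.1477  0.07  ] yellow 329 [ 0.5882 -0.1385  0.07  ]
320 green low 278 [ 0.5306 -0.1451  0.038 ] rim 299 [ 0.5305 -0.1492  0.07  ] yellow 329 [ 0.531  -0.1361  0.07  ]
460 green low 278 [ 0.4641 -0.1422  0.038 ] rim 308 [ 0.4745 -0.1428  0.07  ] yellow 329 [ 0.474  -0.1336  0.07  ]
```

Call:
drive_tool --commands '[{"dx": 0,"dy": 0.3,"dz": 0,"turn": 0,"gripper": 0.5},{"dx": 0,"dy": 0.6,"dz": 0,"turn": 0,"gripper": 0.5},{"dx": 0,"dy": 0.9,"dz": 0,"turn": 0,"gripper": 0.5},{"dx": 0,"dy": 1.2,"dz": 0,"turn": 0,"gripper": 0.5},{"dx": 0,"dy": 1.5,"dz": 0,"turn": 0,"gripper": 0.5},{"dx": 0,"dy": 1.8,"dz": 0,"turn": 0,"gripper": 0.5},{"dx": 0,"dy": 2.1,"dz": 0,"turn": 0,"gripper": 0.5},{"dx": 0,"dy": 2.4,"dz": 0,"turn": 0,"gripper": 0.5},{"dx": 0,"dy": 2.7,"dz": 0,"turn": 0,"gripper": 0.5},{"dx": 0,"dy": 3.0,"dz": 0,"turn": 0,"gripper": 0.5},{"dx": 0,"dy": 3.3,"dz": 0,"turn": 0,"gripper": 0.5},{"dx": 0,"dy": 3.5,"dz": 0,"turn": 0,"gripper": 0.5}]'

```text
time_s: 12.88
eef_pos: [0.5328, -0.1107, 0.0863]
eef_rot: [0.0, 0.022, 1.0, -0.0]
wrist_force: [-0.4, -2.4, 1.3]
opening: 0.498
```

```bash
python3 look.py 10 wrist;python3 meas.py 10
```

```text
12.875 [ 0.5328 -0.1107  0.0863] [ 0.      0.0218  0.9998 -0.    ] [-0.41 -2.42  1.32] 0.497989592941396
180 green low 206 [ 0.5937 -0.1477  0.038 ] rim 224 [ 0.5834 -0.1474  0.07  ] yellow 329 [ 0.5897 -0.1034  0.07  ]
320 green low 206 [ 0.5306 -0.145   0.038 ] rim 218 [ 0.5306 -0.1474  0.07  ] yellow 329 [ 0.5325 -0.1009  0.07  ]
460 green low 206 [ 0.4675 -0.1422  0.038 ] rim 224 [ 0.478  -0.1428  0.07  ] yellow 329 [ 0.4755 -0.0985  0.07  ]
```

View pics/wrist10.png

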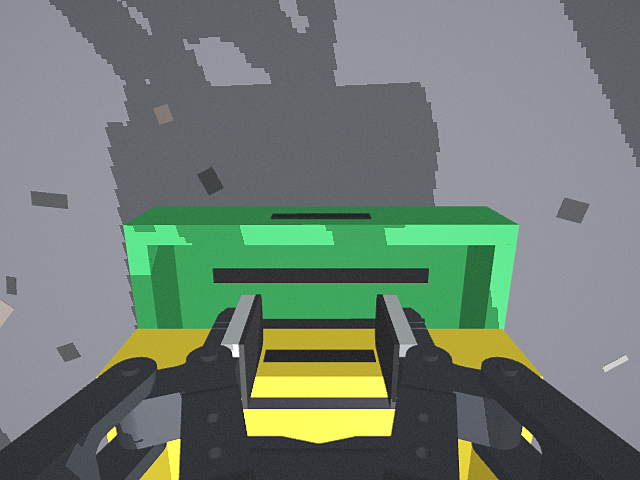

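Green hasn't moved (−0.145 before and after). Yellow is 44 mm over, so about 8 mm remains.

Call:
drive_tool --commands '[{"dx": 0,"dy": 0.15,"dz": 0,"turn": 0,"gripper": 0.5},{"dx": 0,"dy": 0.3,"dz": 0,"turn": 0,"gripper": 0.5},{"dx": 0,"dy": 0.45,"dz": 0,"turn": 0,"gripper": 0.5},{"dx": 0,"dy": 0.55,"dz": 0,"turn": 0,"gripper": 0.5},{"dx": 0,"dy": 0.55,"dz": 0,"turn": 0,"gripper": 0.5}]'

```text
time_s: 13.55
eef_pos: [0.533, -0.1052, 0.0863]
eef_rot: [0.0, 0.022, 1.0, 0.0]
wrist_force: [-0.5, -2.9, 1.7]
opening: 0.499
```

Call:
drive_tool --commands '[{"dx": 0,"dy": 0.05,"dz": 0,"turn": 0,"gripper": 0.5},{"dx": 0,"dy": 0.1,"dz": 0,"turn": 0,"gripper": 0.5}]'

```text
time_s: 13.8
eef_pos: [0.533, -0.1044, 0.0863]
eef_rot: [0.0, 0.022, 1.0, -0.0]
wrist_force: [-1.1, -4.1, 1.6]
opening: 0.501
```

Call:
drive_tool --commands '[{"dx": 0,"dy": 0.05,"dz": 0,"turn": 0,"gripper": 0.5},{"dx": 0,"dy": 0.05,"dz": 0,"turn": 0,"gripper": 0.5}]'

```text
time_s: 14.05
eef_pos: [0.5331, -0.1038, 0.0863]
eef_rot: [0.0, 0.022, 1.0, 0.0]
wrist_force: [-0.1, -3.4, 1.6]
opening: 0.499
```

```bash
python3 look.py 11 wrist;python3 meas.py 11
```

```text
14.05 [ 0.5331 -0.1038  0.0863] [0.     0.0218 0.9998 0.    ] [-0.12 -3.39  1.58] 0.4985646506730344
180 green low 191 [ 0.593  -0.1477  0.038 ] rim 206 [ 0.5827 -0.1474  0.07  ] yellow 329 [ 0.5899 -0.0966  0.07  ]
320 green low 191 [ 0.5306 -0.145   0.038 ] rim 201 [ 0.5306 -0.1471  0.07  ] yellow 329 [ 0.5328 -0.0941  0.07  ]
460 green low 191 [ 0.4682 -0.1423  0.038 ] rim 206 [ 0.4787 -0.1429  0.07  ] yellow 329 [ 0.4758 -0.0916  0.07  ]
```

Call:
drive_tool --commands '[{"dx": 0,"dy": 0.03,"dz": 0,"turn": 0,"gripper": 0.5},{"dx": 0,"dy": 0.05,"dz": 0,"turn": 0,"gripper": 0.5},{"dx": 0,"dy": 0.05,"dz": 0,"turn": 0,"gripper": 0.5}]'

```text
time_s: 14.48
eef_pos: [0.5331, -0.1034, 0.0863]
eef_rot: [0.0, 0.022, 1.0, -0.0]
wrist_force: [-0.0, -4.8, 2.4]
opening: 0.502
```

Call:
drive_tool --commands '[{"dx": 0,"dy": 0.03,"dz": 0,"turn": 0,"gripper": 0.5},{"dx": 0,"dy": 0.05,"dz": 0,"turn": 0,"gripper": 0.5},{"dx": 0,"dy": 0.05,"dz": 0,"turn": 0,"gripper": 0.5}]'

```text
time_s: 14.85
eef_pos: [0.5331, -0.1028, 0.0863]
eef_rot: [0.0, 0.022, 1.0, -0.0]
wrist_force: [-0.9, -3.7, 2.9]
opening: 0.499
```

```bash
python3 look.py 12 wrist;python3 meas.py 12
```

```text
14.85 [ 0.5331 -0.1028  0.0863] [ 1.000e-04  2.180e-02  9.998e-01 -0.000e+00] [-0.86 -3.72  2.9 ] 0.4987143654909836
180 green low 189 [ 0.5929 -0.1476  0.038 ] rim 204 [ 0.5826 -0.1472  0.07  ] yellow 329 [ 0.59   -0.0956  0.07  ]
320 green low 189 [ 0.5306 -0.1449  0.038 ] rim 199 [ 0.5306 -0.1468  0.07  ] yellow 329 [ 0.5329 -0.0931  0.07  ]
460 green low 189 [ 0.4683 -0.1422  0.038 ] rim 203 [ 0.4788 -0.1431  0.07  ] yellow 329 [ 0.4758 -0.0907  0.07  ]
```

Call:
drive_tool --commands '[{"dx": 0,"dy": 0.03,"dz": 0,"turn": 0,"gripper": 0.5},{"dx": 0,"dy": 0.05,"dz": 0,"turn": 0,"gripper": 0.5},{"dx": 0,"dy": 0.05,"dz": 0,"turn": 0,"gripper": 0.5}]'

```text
time_s: 15.28
eef_pos: [0.5331, -0.1028, 0.0863]
eef_rot: [0.0, 0.022, 1.0, -0.0]
wrist_force: [-1.2, -5.1, 2.6]
opening: 0.498
```

```bash
python3 look.py 13 wrist;python3 meas.py 13
```

```text
15.275 [ 0.5331 -0.1028  0.0863] [ 0.000e+00  2.180e-02  9.998e-01 -4.000e-04] [-1.16 -5.11  2.63] 0.4984550902375253
180 green low 189 [ 0.593  -0.1476  0.038 ] rim 204 [ 0.5827 -0.1472  0.07  ] yellow 329 [ 0.59   -0.0955  0.07  ]
320 green low 189 [ 0.5306 -0.1449  0.038 ] rim 199 [ 0.5306 -0.1468  0.07  ] yellow 329 [ 0.5329 -0.0931  0.07  ]
460 green low 189 [ 0.4683 -0.1422  0.038 ] rim 203 [ 0.4788 -0.143   0.07  ] yellow 329 [ 0.4758 -0.0906  0.07  ]
```

View pics/wrist13.png

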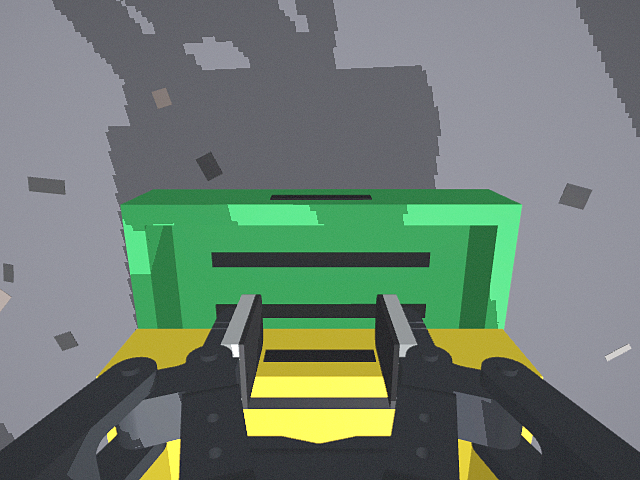

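Yellow stopped: no motion on the last 0.5 mm command, force rising, 51.7–52 mm over, and green unmoved. Retreat and check.

Call:
drive_tool --commands '[{"dx": 0,"dy": -1.0,"dz": 0,"turn": 0,"gripper": 0.5},{"dx": 0,"dy": -4.0,"dz": 0,"turn": 0,"gripper": 0.5},{"dx": 0,"dy": -8.0,"dz": 0,"turn": 0,"gripper": 0.5},{"dx": 0,"dy": -9.0,"dz": -5,"turn": 0,"gripper": 0.5},{"dx": 0,"dy": -9.0,"dz": -10,"turn": 0,"gripper": 0.5},{"dx": 5,"dy": -9.0,"dz": -13,"turn": 0,"gripper": 0.5},{"dx": 10,"dy": -10.0,"dz": -13,"turn": 0,"gripper": 0.5},{"dx": 15,"dy": -12.0,"dz": -13,"turn": 0,"gripper": 0.5},{"dx": 15,"dy": -12.0,"dz": -13,"turn": 0,"gripper": 0.5},{"dx": 15,"dy": -12.0,"dz": -13,"turn": 0,"gripper": 0.5}]'

```text
time_s: 16.58
eef_pos: [0.3783, -0.2156, 0.2163]
eef_rot: [0.0, 0.022, 1.0, 0.0]
wrist_force: [-0.7, 0.3, -0.4]
opening: 0.501
```

```bash
python3 look.py 14 top side; python3 - <<'E'
from h import *
c=np.load("pics/top14.npz");im=c["image"]
for col,z in(("y",.102),):
    cs,_=cv2.findContours(mask(im,col),0,2);k=max(cs,key=cv2.contourArea)
    print(col,cv2.minAreaRect((ray(c,k.reshape(-1,2),z)[:,:2]*1000).astype(np.float32)))
cs,_=cv2.findContours(mask(im,"g"),0,2);k=max((k for k in cs if k[:,0,0].min()>280),key=cv2.contourArea)
print("g",cv2.boundingRect(k));r=cv2.minAreaRect((ray(c,k.reshape(-1,2),.07)[:,:2]*1000).astype(np.float32));print(r,cv2.boxPoints(r))
a=cv2.resize(im[215:310,230:390,::-1],None,fx=5,fy=5,interpolation=cv2.INTER_CUBIC);cv2.imwrite("pics/t14c.png",a)
E
```

```text
16.575 [ 0.3783 -0.2156  0.2163] [3.000e-04 2.230e-02 9.998e-01 4.000e-04] [-0.74  0.28 -0.44] 0.5013688694855133
y ((538.6012573242188, 17.176841735839844), (220.27560424804688, 151.0514373779297), 87.4706039428711)
g (351, 233, 24, 63)
((535.7612915039062, -120.60517120361328), (48.44213104248047, 143.0755615234375), 87.34070587158203) [[ 463.17676  -141.48103 ]
 [ 606.09827  -148.11928 ]
 [ 608.3458    -99.72931 ]
 [ 465.42432   -93.091064]]
```

View pics/top14.png

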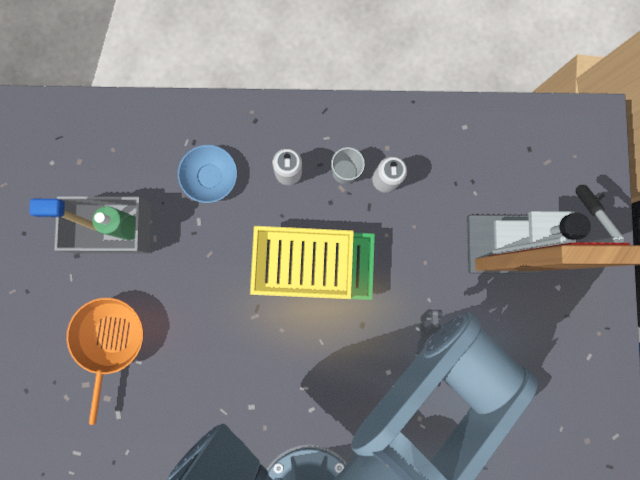

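View pics/t14c.png

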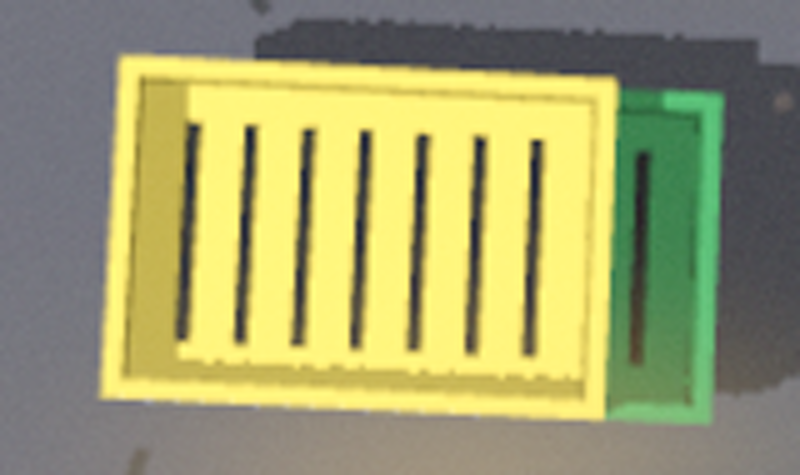

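View pics/side14.png

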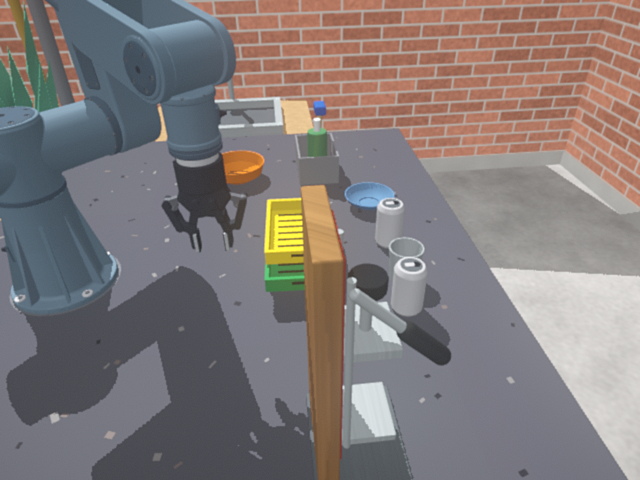

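Top view: yellow is centred at (0.539, 0.017), back directly over white. The green tray sticks out about 52 mm on the crusher side, and the bystanders have not moved. Handing in.

```bash
python3 -c "
from bench import ctrl
print(ctrl.hand_in())"
```

```text
the job is handed in; nothing more can be done
None
```

The trays are staggered and the job is handed in at about 16.6 s, well inside the 43 s limit; no verdict was reported.

- **Green tray:** I pushed its far (+y) end towards the crusher (−y), with the yellow tray riding along, until it stopped. It ended 51.9 mm off the white tray's end, against 52 mm nominal. The force rose from about 5 N to 9 N with no further motion, and the white tray's end stayed at y = 0.127.
- **Yellow tray:** I then pushed its −y end back the other way until it stopped. It ended about 51.7–52 mm from the green tray's end. The last 0.5 mm command produced no motion, and the force rose from 3.7 N to 5.1 N.
- **Green tray during the second push:** its end stayed at y = −0.145 throughout.

In the final pictures, with the arm clear, the bystanders are where they were. The yellow tray is centred at (0.539, 0.017). It hides the white tray in both views, so I did not see the white tray directly after the second push.

The yellow stop was less distinct in force than the green one, so I judged it mainly by position. No check failed. The first move call was refused for missing keys, and nothing moved.

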